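# Hook and close the vent cover of the air-filter unit

## Task

The air-filter unit on the lab van's bench stands open. Of the two grey vent covers, take the longer one, which has a flat tongue along one end; holding it at a tilt, hook the tongue under the unit's ledge, then swing the other end down until the cover lies flat in the recess, and let go. Leave the square cover where it lies.

Things in the scene. Friction and masses are not known exactly. Their poses are not given: they have to be found in the camera images.
- cover_grip (a point): Long grey vent cover: middle of its handle's bar (14 mm in x, 80 in y, 18 high, 18 mm clear of the top), the place to grip. Cover axes: z up, x away from its tongue, y along the handle. Grille body 136 mm long (x), 110 wide, 14 thick, handle over its middle. Point 41 mm above the underside, 27 above the body's top, 68 from the plain end. Starts lying flat on the bench, handle up. About 0.24 kg.
- cover_lip (a point): Middle of the tip of the long cover's tongue, at half its thickness; same axes. The flat tongue sticks out 34 mm from the body's -x end, 80 mm wide, 6 thick, level with the underside; cover 170 mm long in all. From the handle point: 102 mm along -x and 38 along -z of the cover.
- unit_seat (a point): White air-filter unit, fixed, 216 x 154 mm: centre of the flat solid floor of its recess, 50 mm above the bench. z up, x away from the ledge. Recess 190 mm long (x -95 to 95), 130 wide, rim 14 high. At the -x end, the one nearer the robot, an 8 mm thick aluminium ledge overhangs it 26 mm (nose at x -69), gap below 20 mm. Seated, the cover has the unit's axes, some 10 mm to spare all round.
- square_grip (a point): The other grey vent cover, square (110 x 110 mm, 14 thick), same handle, no tongue; not for this unit. Point: middle of its handle's bar, 41 mm above its underside.
Not all that is in view belongs to the job. What is shaped like the part that bears cover_grip but blue or orange is not meant.

How it is judged (in metres and radians):
On the way:
1. the tongue's tip is under the ledge while the cover is tilted, its plain end raised by more than 6 degrees (x of cover_lip in the frame of unit_seat between -0.1 and -0.072 m and z of cover_lip in the frame of unit_seat between -0.004 and 0.02 m and y of cover_lip in the frame of unit_seat between -0.03 and 0.03 m and angle between cover_grip's own z axis and vertical between 0.105 and 0.9 rad and z of cover_grip in the frame of unit_seat above 0.045 m), for 0.1 s.
At the end, for the whole second after the job is handed in: The long cover lies at rest and flat (within 4 degrees) on the floor of the unit's recess (handle height within 6 mm), the tip of its tongue at least 3 mm under the ledge, its handle within 15 mm of the unit's centre line, square to the unit within 10 degrees (x of cover_lip in the frame of unit_seat between -0.1 and -0.072 m and y of cover_grip in the frame of unit_seat between -0.015 and 0.015 m and z of cover_grip in the frame of unit_seat between 0.035 and 0.047 m and angle between cover_grip's own z axis and vertical below 0.07 rad and angle between the x axis of cover_grip and the x axis of unit_seat, either way round below 0.175 rad and linear speed of cover below 0.02 m/s); the robot touches nothing.
It fails at once if the square cover is moved by more than 30 mm (distance of square_grip from where it was at the start of the episode above 0.03 m).
It also fails if it takes over 40 s, if anything falls off the work surface, if the arm or the gripper's body presses on something with over 40 N, if the wrist force passes 120 N, or if a joint passes its speed limit or range.

## Robot

A 6-joint arm with a two-finger parallel gripper is mounted at the origin on the work surface. World frame = base frame: x ahead of the robot, y to its left, z up, the work surface at z = 0. Lengths are in mm, angles in rad, forces in N, time in s.
With the tool pointing down it reaches from about 225 to 725 mm from the base axis. Payload 3.1 kg.
Tool frame: the origin (TCP) lies on the centre line of the jaws, within the pads' length; the fingertips stand 14 mm ahead of it and the grasp point (between the pads) lies 5 mm behind it; z points along the fingers, x is the direction in which the jaws open and shut, and the axes are right-handed (so a half turn about z gives the same grasp; the last joint's range is limited). The gripper opens to 85 mm and grips with 20 to 120 N. Pads are 22 mm wide; open, the fingers measure 114 mm over their backs; the gripper's body (76 mm by 85 mm) begins 54 mm behind the grasp point. The pads swing forward as they close: fully open they stand 13 mm farther back than shut.
Start: joints at [-1.371, 0.048, 0.099, 1.622, 0, 1.443], TCP at [169.014, -497.043, 245.312] pointing down, gripper open.
Joint ranges: [-2.91, 2.91], [-0.99, 1.94], [-1.21, 1.42], [-2.12, 2.29], [-1.49, 1.47], [-3.14, 3.14]. Speed limits (rad/s): [2.79, 2.79, 3.14, 3.14, 3.14, 3.14].

## Interface

Orientations are given as a rotation vector (axis times angle).
In Python, from workcell import ctrl gives the robot as it stands.
- The arm moves only by the tool arm_command, never from a script. Its argument "rows" is one flat list of numbers, 7 for each row, row after row: the shift along the tool's x, y, z as a fraction of full scale, then the turn, a rotation vector about the tool's x, y, z as a fraction of full scale, then the closure in counts, from 0 (fully open) to 255 (shut). In form: [tx, ty, tz, ax, ay, az, grip, tx, ty, tz, ax, ay, az, grip, ...]. A call has 1 to 5 rows; each row shifts and turns the pose as measured when the row begins, along the tool's axes as they then stand; what a row does not reach is not made up. Full scale, the value 1, is 25 mm for a shift and 8 degrees for a turn. A row lasts 1/10 s, in which the tool goes at most 50 mm and 8.59 degrees, less where a joint would pass 70% of its speed; a pose out of reach is approached as far as the arm can. A call with a number of a shift or a turn outside -1 to 1 is refused whole. A call with a gripper value outside its range is refused whole. The fingers move at their own pace and stop on an object; "newtons" is the grip in N (left out, the last holds). Time passes only in rows, so rows that do not move let the fingers close. It gives the time, the measured TCP pose, the force and the opening at its end, in the units of the state.
- ctrl.observe(): the state, without advancing time (a new reading comes with each control period).
- ctrl.grab_frame(name): name is "scene" or "top"; returns a dict with "image" (400x640x3 uint8, red, green, blue), "depth" (400x640 float32, mm along the optical axis (not along the pixel's ray), 0 where there is no reading), "camera_matrix" (3x3 intrinsics, pixels), "eye" and "rotation" of the camera in the world. Camera axes: x right, y up, looking along -z (the intrinsics and any distortion apply to the point x, -y, -z); pixel columns grow to the right and rows downward; lengths in mm; the calibration is good to about 2 mm. A picture is of the moment at which its call begins.
- ctrl.hand_in(): hands the job in, once; it reports no verdict.
Trained networks look in a picture, given as the dict that the camera call returned (one of the last four; its "shot" number tells which), for a name from the list of things; names that differ only in an ending like _2 or _b are one class to them, and where a whole thing is asked for, a point or a joint stands for the part that bears it (a point fixed in the world has none). Each returns a list of dicts, best first, with "score" (0 to 1); they miss things now and then, are a little off and sometimes report something else, mostly with a low value. They report only what shows in the picture. A call takes as long as a camera call. They do not tell look-alikes from the thing itself.
- ctrl.find_in(picture, target): "box" ([left, top, width, height] in pixels, round what is visible of it).
The state is a dict: "time_s": time; "qpos": joint angles; "dq": joint speeds; "joint_torque": joint torques, N m; "ee_pos": TCP position; "eef_rot": TCP orientation; "force": force on the tool from outside, world axes, zero at the start; "wrist_torque": the same for the moment, N m; "opening": finger opening in mm.
Only numpy, scipy, OpenCV 4.12 (cv2) and the standard library are available. Lean on these libraries where they do the work, as an engineer would, in place of code of your own. Each camera call takes 0.05 s, during which the arm holds its last target. There are 200 camera calls.

## Working session

There is one attempt and no reset: what is moved stays moved. The work goes in short steps, Python scripts to look and compute and a tool call to move; the robot and the scene stay as the last step left them, time stands still between calls to the robot, and variables do not carry over. Pictures are saved under pics/ and viewed, about 8 in all and at most 12, crops included, and the job is handed in when it is done.

Besides the shell and the picture viewer there is one more tool, called after ">>>" as name(argument=value, ...), one argument or row to a line, values as JSON. arm_command: Moves the arm, as the interface text tells. Shift numbers are shares of 25 mm and turn numbers shares of 8 degrees, none past 1 either way. Its arguments: {"type":"object","properties":{"rows":{"type":"array"},"newtons":{"type":"number"}},"required":["rows"]}

```bash
mkdir -p pics; cat > h.py <<'E'
import numpy as np, cv2
from workcell import ctrl
from scipy.spatial.transform import Rotation as R
def cloud(f):
    K=np.array(f["camera_matrix"]);d=f["depth"];v,u=np.mgrid[:400,:640]
    p=np.stack([(u-K[0,2])/K[0,0]*d,-(v-K[1,2])/K[1,1]*d,-d],-1)
    return p@np.array(f["rotation"]).T+np.array(f["eye"])
E
python3 - <<'E'
from h import *
ims=[]
for n in("top","scene"):
    f=ctrl.grab_frame(n);ims.append(f["image"]);np.savez(n,**{k:np.array(v) for k,v in f.items()})
    print(n,[k for k in f],f["eye"],f["rotation"],f["camera_matrix"])
    P=cloud(f)
    for t in("cover_grip","square_grip","unit_seat"):
        for r in ctrl.find_in(f,t)[:4]:
            l,tp,w,h=r["box"];c=P[int(tp+h/2),int(l+w/2)];print(t,np.round(r["box"]),round(r["score"],2),c.round())
for n,i in zip("ts",ims): cv2.imwrite(f"pics/{n}1.png",i[...,::-1])
print(ctrl.observe())
E
```

```text
top ['image', 'depth', 'camera_matrix', 'eye', 'rotation', 'shot'] [ 311.29940655 -119.60612523  939.72171881] [ 0.15666132 -0.13976827 -1.55457465] [[364.06415444   0.         323.29535953]
 [  0.         364.06415444 202.01067089]
 [  0.           0.           1.        ]]Traceback (most recent call last):
  File "<stdin>", line 6, in <module>
  File "h.py", line 7, in cloud
    return p@np.array(f["rotation"]).T+np.array(f["eye"])
           ~~~~~~~~~~~~~~~~~~~~~~~~~~~^~~~~~~~~~~~~~~~~~~
ValueError: operands could not be broadcast together with shapes (400,640) (3,)
```

```bash
sed -i 's/np.array(f\["rotation"\]).T/R.from_rotvec(f["rotation"]).as_matrix().T/' h.py
python3 - <<'E'
from h import *
for n in("top","scene"):
    f=ctrl.grab_frame(n);np.savez(n,**{k:np.array(v) for k,v in f.items()})
    cv2.imwrite(f"pics/{n[0]}1.png",f["image"][...,::-1])
    P=cloud(f);print(n,f["eye"],f["rotation"])
    for t in("cover_grip","square_grip","unit_seat"):
        for r in ctrl.find_in(f,t)[:4]:
            l,tp,w,h=r["box"];c=P[int(tp+h/2),int(l+w/2)];print(t,np.round(r["box"]),round(r["score"],2),c.round())
print(ctrl.observe())
E
```

```text
top [ 311.29940655 -119.60612523  939.72171881] [ 0.15666132 -0.13976827 -1.55457465]
cover_grip [347. 238.  76.  58.] 0.98 [ 327. -265.   15.]
cover_grip [447. 192.  52.  67.] 0.8 [ 433. -491.   13.]
cover_grip [292. 146.  46.  62.] 0.75 [556. -83.   9.]
square_grip [363. 169.  53.  49.] 0.91 [ 508. -272.   39.]
scene [ 892.8804934   341.39476477 1020.03082282] [0.26020607 0.69248831 2.30575467]
cover_grip [297. 125.  65.  45.] 0.93 [ 326. -261.   15.]
cover_grip [215. 102.  62.  50.] 0.89 [ 448. -485.   16.]
cover_grip [269. 212.  75.  67.] 0.59 [578. -77.  12.]
square_grip [244. 161.  58.  45.] 0.76 [ 520. -278.   12.]
unit_seat [351. 276. 118. 124.] 0.96 [572. 250.  42.]
{'time_s': 0.45, 'qpos': array([-1.37081453e+00,  4.80424307e-02,  9.90833069e-02,  1.62198145e+00,
        3.97647777e-05,  1.44298225e+00]), 'dq': array([-0.00218171,  0.00028631,  0.00141051,  0.00156768, -0.00113336,
        0.00205094]), 'joint_torque': array([-1.35651095e-03, -3.38145518e+01,  3.19702184e+01,  3.74188021e-03,
       -9.58748046e-05, -6.82575543e-07]), 'ee_pos': array([ 169.01199581, -497.00931072,  245.23087759]), 'eef_rot': array([-2.55402967e+00,  1.82913547e+00,  1.23348606e-04]), 'force': array([-0.2394515 , -0.50668944, -0.32986648]), 'wrist_torque': array([ 0.03721637, -0.02820951, -0.06045364]), 'opening': 85.4709779155206}
```

View pics/t1.png

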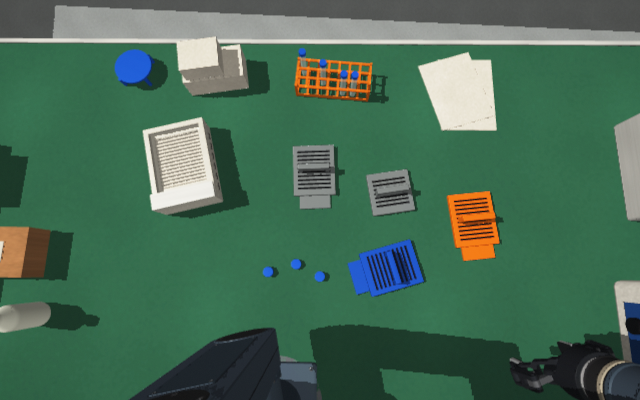

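View pics/s1.png

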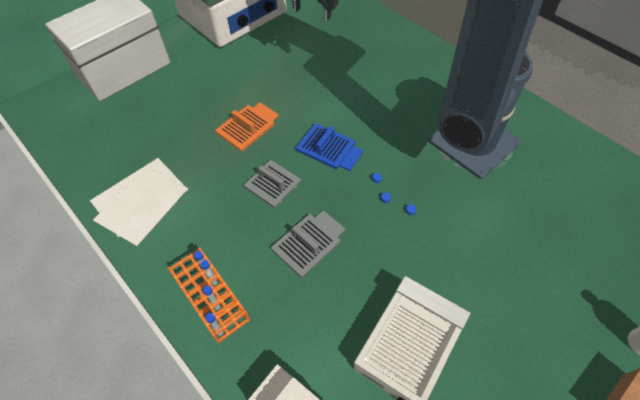

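The top view shows the long grey cover at about (314,172) with its tongue at (315,201), the square one at (391,192), and the unit at (182,165) with its ledge at (186,197). Next I measure them by depth.

```bash
python3 - <<'E'
from h import *
def rect(p,n):
    r=cv2.minAreaRect(p[:,:2].astype(np.float32));print(n,len(p),"c",np.round(r[0],1),"size",np.round(r[1],1),"ang",round(r[2],1),"z",p[:,2].mean().round(1))
for n,cb,ub in(("top",(283,138,345,213),(135,110,230,220)),("scene",(262,202,352,282),(345,268,478,400))):
    f=dict(np.load(n+".npz"));P=cloud(f);print(n, "bench",np.median(P[150:180,250:280,2]) if n=="top" else "")
    l,t,r,b=cb;C=P[t:b,l:r].reshape(-1,3);I=f["image"][t:b,l:r].reshape(-1,3).astype(int)
    g=(I.max(1)-I.min(1)<25)
    print(np.histogram(C[g,2],np.arange(-6,60,4)))
    bar=C[g&(C[:,2]>36)&(C[:,2]<60)];rect(bar,"bar")
    top=C[g&(C[:,2]>9)&(C[:,2]<20)];rect(top,"body")
    rect(C[g&(C[:,2]>3)&(C[:,2]<8)],"tongue?"); rect(C[g&(C[:,2]>3)],"all")
    l,t,r,b=ub;U=P[t:b,l:r].reshape(-1,3);print(np.histogram(U[:,2],np.arange(20,100,4)))
    rect(U[(U[:,2]>73)&(U[:,2]<83)],"ledge");rect(U[(U[:,2]>58)&(U[:,2]<83)],"unit top")
    fl=U[(U[:,2]>46)&(U[:,2]<54)];rect(fl,"floor")
E
```

```text
top bench -1.5361686566476465
(array([  18,   60,  294,  208, 1311,  388,    6,    0,    5,    7,   14,
         13,   29,  127,   23,    0]), array([-6, -2,  2,  6, 10, 14, 18, 22, 26, 30, 34, 38, 42, 46, 50, 54, 58]))
bar 198 c [574.6 -81.6] size [14.8 77. ] ang 3.0 z 47.1
body 1802 c [558.7 -82.8] size [169.3 109.8] ang 2.7 z 12.7
tongue? 327 c [555.2 -84.1] size [163.7  81.3] ang 1.3 z 5.0
all 2400 c [476.6 -86.4] size [333.3 109.9] ang 2.6 z 18.8
(array([  52,   64,   54,   52,  274,  694, 1461,  705,  130,  200,  762,
        159,   39,  419,  602,    4,    0,    0,    0]), array([20, 24, 28, 32, 36, 40, 44, 48, 52, 56, 60, 64, 68, 72, 76, 80, 84,
       88, 92, 96]))
ledge 1008 c [489.4 234.5] size [ 40.8 154.8] ang 14.0 z 76.4
unit top 2104 c [575.1 255.9] size [217.6 155.6] ang 14.1 z 69.2
floor 1547 c [573.7 254.7] size [214.4 153.4] ang 14.0 z 48.3
scene bench 
(array([  21,   93,  258,  240, 1160,  717,   23,    7,   11,    8,   17,
         21,   33,  114,   52,    1]), array([-6, -2,  2,  6, 10, 14, 18, 22, 26, 30, 34, 38, 42, 46, 50, 54, 58]))
bar 227 c [576.2 -79.4] size [16.1 80.7] ang 4.4 z 47.2
body 1969 c [ 562.2 -132.9] size [169.  216.2] ang 2.2 z 13.4
tongue? 341 c [ 561.5 -135.9] size [171.4 221.3] ang 2.9 z 5.4
all 2640 c [675.3  84.4] size [669.3 190. ] ang 56.1 z 20.4
(array([  21,   27,   29,   38,  299, 1059, 2014, 1752,  155,   78,  963,
        489,   33,  369,  918,   56,    0,    0,    0]), array([20, 24, 28, 32, 36, 40, 44, 48, 52, 56, 60, 64, 68, 72, 76, 80, 84,
       88, 92, 96]))
ledge 1321 c [489.9 236.2] size [ 41.8 153.9] ang 14.1 z 77.1
unit top 2878 c [575.6 257.4] size [218.6 154.1] ang 14.0 z 69.8
floor 3109 c [592.1 256. ] size [187.  141.7] ang 13.7 z 48.7
```

```bash
cat >> h.py <<'E'
from scipy.spatial.transform import Slerp
def Rt(yaw,tilt=0):  # tool down, tool x = cover x, +x end raised by tilt
    return R.from_euler('z',yaw,degrees=True)*R.from_euler('y',-tilt,degrees=True)*R.from_matrix(np.diag([1.,-1,-1]))
def tcp(lip,yaw,tilt,off=(102,0,38-5)):  # tcp for a wanted lip position; off: lip->tcp in cover axes
    return np.array(lip)+(R.from_euler('z',yaw,degrees=True)*R.from_euler('y',-tilt,degrees=True)).apply(off)
def plan(way,grip):  # way: list of (pos,R,nrows)
    s=ctrl.observe();p,r=np.array(s["ee_pos"]),R.from_rotvec(s["eef_rot"]);rows=[]
    for P,Q,n in way:
        S=Slerp([0,1],R.concatenate([r,Q]));p0,r0=p,r
        for k in range(1,n+1):
            pn,rn=p0+(np.array(P)-p0)*k/n,S(k/n)
            rows.append([*(r.inv().apply(pn-p)/25),*((r.inv()*rn).as_rotvec(degrees=True)/8),grip]);p,r=pn,rn
    for i in range(0,len(rows),5): print([float(x) for q in rows[i:i+5] for x in np.round(q,2)])
    if np.abs(np.array(rows)[:,:6]).max()>1: print("TOO BIG")
def now():
    s=ctrl.observe();r=R.from_rotvec(s["eef_rot"]).as_matrix()
    print(s["time_s"],np.round(s["ee_pos"],1),"yaw",np.degrees(np.arctan2(r[1,0],r[0,0])).round(1),"tilt",np.degrees(np.arcsin(r[2,0])).round(1),"x",r[:,0].round(3),"z",r[:,2].round(3),np.round(s["force"],1),round(s["opening"],1))
E
python3 -c "
from h import *
now();plan([((575.5,-81.5,130),Rt(2.8),25)],0)"
```

```text
0.45 [ 169.  -497.   245.2] yaw -71.2 tilt -0.0 x [ 0.322 -0.947 -0.   ] z [ 0.  0. -1.] [-0.2 -0.5 -0.3] 85.5
[-0.42, -0.83, 0.18, -0.0, 0.0, -0.37, 0.0, -0.38, -0.85, 0.18, -0.0, 0.0, -0.37, 0.0, -0.33, -0.87, 0.18, -0.0, 0.0, -0.37, 0.0, -0.29, -0.88, 0.18, -0.0, 0.0, -0.37, 0.0, -0.24, -0.9, 0.18, -0.0, 0.0, -0.37, 0.0]
[-0.19, -0.91, 0.18, -0.0, 0.0, -0.37, 0.0, -0.15, -0.92, 0.18, -0.0, 0.0, -0.37, 0.0, -0.1, -0.92, 0.18, -0.0, 0.0, -0.37, 0.0, -0.05, -0.93, 0.18, -0.0, 0.0, -0.37, 0.0, -0.0, -0.93, 0.18, -0.0, 0.0, -0.37, 0.0]
[0.04, -0.93, 0.18, -0.0, 0.0, -0.37, 0.0, 0.09, -0.93, 0.18, -0.0, 0.0, -0.37, 0.0, 0.14, -0.92, 0.18, -0.0, 0.0, -0.37, 0.0, 0.19, -0.91, 0.18, -0.0, 0.0, -0.37, 0.0, 0.23, -0.9, 0.18, -0.0, 0.0, -0.37, 0.0]
[0.28, -0.89, 0.18, -0.0, 0.0, -0.37, 0.0, 0.33, -0.87, 0.18, -0.0, 0.0, -0.37, 0.0, 0.37, -0.85, 0.18, -0.0, 0.0, -0.37, 0.0, 0.41, -0.83, 0.18, -0.0, 0.0, -0.37, 0.0, 0.46, -0.81, 0.18, -0.0, 0.0, -0.37, 0.0]
[0.5, -0.79, 0.18, -0.0, 0.0, -0.37, 0.0, 0.54, -0.76, 0.18, -0.0, 0.0, -0.37, 0.0, 0.58, -0.73, 0.18, -0.0, 0.0, -0.37, 0.0, 0.61, -0.7, 0.18, -0.0, 0.0, -0.37, 0.0, 0.65, -0.67, 0.18, -0.0, 0.0, -0.37, 0.0]
```

>>> arm_command(
  rows=[-0.42,-0.83,0.18,0,0,-0.37,0,-0.38,-0.85,0.18,0,0,-0.37,0,-0.33,-0.87,0.18,0,0,-0.37,0,-0.29,-0.88,0.18,0,0,-0.37,0,-0.24,-0.9,0.18,0,0,-0.37,0],
)

```text
time_s: 0.95
ee_pos: [250.6, -414.0, 222.5]
eef_rot: [2.769, -1.479, 0.002]
force: [0.7, 0.1, -0.6]
opening: 85.4
```

>>> arm_command(
  rows=[-0.19,-0.91,0.18,0,0,-0.37,0,-0.15,-0.92,0.18,0,0,-0.37,0,-0.1,-0.92,0.18,0,0,-0.37,0,-0.05,-0.93,0.18,0,0,-0.37,0,0,-0.93,0.18,0,0,-0.37,0],
)

```text
time_s: 1.45
ee_pos: [334.4, -326.8, 199.4]
eef_rot: [2.941, -1.094, 0.005]
force: [0.0, 0.3, 0.6]
opening: 85.6
```

>>> arm_command(
  rows=[0.04,-0.93,0.18,0,0,-0.37,0,0.09,-0.93,0.18,0,0,-0.37,0,0.14,-0.92,0.18,0,0,-0.37,0,0.19,-0.91,0.18,0,0,-0.37,0,0.23,-0.9,0.18,0,0,-0.37,0],
)

```text
time_s: 1.95
ee_pos: [417.4, -238.4, 176.5]
eef_rot: [3.059, -0.689, 0.007]
force: [1.2, -0.2, 0.0]
opening: 85.8
```

>>> arm_command(
  rows=[0.28,-0.89,0.18,0,0,-0.37,0,0.33,-0.87,0.18,0,0,-0.37,0,0.37,-0.85,0.18,0,0,-0.37,0,0.41,-0.83,0.18,0,0,-0.37,0,0.46,-0.81,0.18,0,0,-0.37,0],
)

```text
time_s: 2.45
ee_pos: [499.6, -149.3, 153.4]
eef_rot: [3.123, -0.271, 0.008]
force: [0.6, -0.2, 1.0]
opening: 85.5
```

>>> arm_command(
  rows=[0.5,-0.79,0.18,0,0,-0.37,0,0.54,-0.76,0.18,0,0,-0.37,0,0.58,-0.73,0.18,0,0,-0.37,0,0.61,-0.7,0.18,0,0,-0.37,0,0.65,-0.67,0.18,0,0,-0.37,0],
)

```text
time_s: 2.95
ee_pos: [581.1, -58.8, 129.9]
eef_rot: [3.13, 0.151, 0.008]
force: [-0.2, -0.7, -0.3]
opening: 85.1
```

```bash
python3 -c "
from h import *
now();plan([((575.5,-81.5,130),Rt(2.8),5),((575.5,-81.5,37),Rt(2.8),5)],0)"
```

```text
2.95 [581.1 -58.8 129.9] yaw 5.5 tilt 0.3 x [0.995 0.096 0.005] z [ 0.006 -0.008 -1.   ] [-0.2 -0.7 -0.3] 85.1
[-0.06, 0.18, 0.0, 0.01, -0.01, 0.07, 0.0, -0.06, 0.18, 0.0, 0.01, -0.01, 0.07, 0.0, -0.06, 0.18, 0.0, 0.01, -0.01, 0.07, 0.0, -0.06, 0.18, -0.0, 0.01, -0.01, 0.07, 0.0, -0.06, 0.18, -0.0, 0.01, -0.01, 0.07, 0.0]
[-0.0, 0.0, 0.74, -0.0, -0.0, 0.0, 0.0, -0.0, 0.0, 0.74, -0.0, -0.0, 0.0, 0.0, -0.0, 0.0, 0.74, -0.0, -0.0, 0.0, 0.0, -0.0, 0.0, 0.74, -0.0, -0.0, 0.0, 0.0, -0.0, 0.0, 0.74, -0.0, -0.0, 0.0, 0.0]
```

>>> arm_command(
  rows=[-0.06,0.18,0,0.01,-0.01,0.07,0,-0.06,0.18,0,0.01,-0.01,0.07,0,-0.06,0.18,0,0.01,-0.01,0.07,0,-0.06,0.18,0,0.01,-0.01,0.07,0,-0.06,0.18,0,0.01,-0.01,0.07,0],
)

```text
time_s: 3.45
ee_pos: [575.1, -82.1, 129.3]
eef_rot: [3.14, 0.073, -0.006]
force: [-0.3, -0.1, 0.2]
opening: 85.0
```

```bash
python3 -c "
from h import *
now();plan([((575.5,-81.5,37),Rt(2.8),5)],0)"
```

```text
3.45 [575.1 -82.1 129.3] yaw 2.7 tilt -0.2 x [ 0.999  0.046 -0.004] z [-0.004 -0.001 -1.   ] [-0.3 -0.1  0.2] 85.0
[0.01, -0.0, 0.74, 0.0, 0.01, -0.0, 0.0, 0.01, -0.0, 0.74, 0.0, 0.01, -0.0, 0.0, 0.0, -0.0, 0.74, 0.0, 0.01, -0.0, 0.0, 0.0, -0.0, 0.74, 0.0, 0.01, -0.0, 0.0, 0.0, -0.0, 0.74, 0.0, 0.01, -0.0, 0.0]
```

>>> arm_command(
  rows=[0.01,0,0.74,0,0.01,0,0,0.01,0,0.74,0,0.01,0,0,0,0,0.74,0,0.01,0,0,0,0,0.74,0,0.01,0,0,0,0,0.74,0,0.01,0,0],
)

```text
time_s: 3.95
ee_pos: [578.4, -89.5, 40.7]
eef_rot: [3.136, 0.056, 0.024]
force: [0.7, 0.4, 0.4]
opening: 85.2
```

>>> arm_command(
  rows=[0,0,0,0,0,0,255,0,0,0,0,0,0,255,0,0,0,0,0,0,255,0,0,0,0,0,0,255,0,0,0,0,0,0,255],
  newtons=60,
)

```text
time_s: 4.45
ee_pos: [576.9, -91.7, 41.5]
eef_rot: [3.136, 0.049, 0.022]
force: [-1.7, 0.3, 1.8]
opening: 13.0
```

>>> arm_command(
  rows=[0,0,0,0,0,0,255,0,0,0,0,0,0,255,0,0,0,0,0,0,255,0,0,0,0,0,0,255,0,0,0,0,0,0,255],
)

```text
time_s: 4.95
ee_pos: [577.2, -91.7, 41.8]
eef_rot: [3.136, 0.05, 0.022]
force: [0.5, -0.5, -0.9]
opening: 12.9
```

```bash
python3 -c "
from h import *
now()
f=ctrl.grab_frame('scene');cv2.imwrite('pics/s2.png',cv2.resize(f['image'][150:350,200:400,::-1],(600,600)))"
```

```text
4.95 [577.2 -91.7  41.8] yaw 1.8 tilt 0.8 x [0.999 0.032 0.014] z [ 0.014 -0.005 -1.   ] [ 0.5 -0.5 -0.9] 12.9
```

View pics/s2.png

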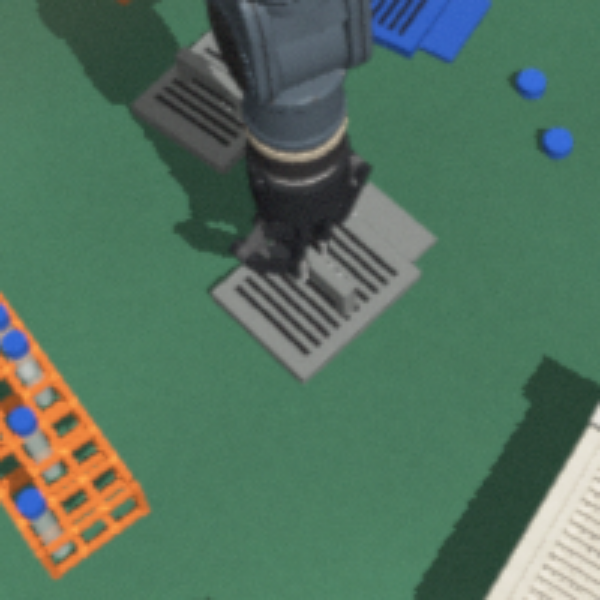

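The jaws hold the long cover's bar (opening 13 mm), about 10 mm off-centre along the bar. I account for that offset and lift.

```bash
cat >> h.py <<'E'
U=np.array([575.3,256.6,50.]);UY=14.0;OFF=[102,-10,38.8]
def T(x,y,z,tilt,yaw=UY): return tcp(U+R.from_euler('z',UY,degrees=True).apply([x,y,z]),yaw,tilt,OFF)
E
python3 -c "
from h import *
print(T(-55,0,70,15));plan([((577,-90,130),Rt(2,3),5),(T(-55,0,70,15),Rt(14,15),20)],255)"
```

```text
[610.20690821 254.99713342 183.87746466]
[0.01, -0.01, -0.71, 0.01, 0.05, -0.0, 255.0, 0.01, -0.01, -0.71, 0.01, 0.05, -0.0, 255.0, 0.02, -0.01, -0.71, 0.01, 0.05, -0.0, 255.0, 0.02, -0.01, -0.71, 0.01, 0.05, -0.0, 255.0, 0.03, -0.01, -0.7, 0.01, 0.05, -0.0, 255.0]
[0.1, -0.69, -0.1, 0.01, 0.07, -0.07, 255.0, 0.1, -0.69, -0.1, 0.01, 0.07, -0.07, 255.0, 0.11, -0.69, -0.1, 0.01, 0.07, -0.07, 255.0, 0.12, -0.68, -0.1, 0.01, 0.07, -0.07, 255.0, 0.13, -0.68, -0.09, 0.01, 0.07, -0.07, 255.0]
[0.14, -0.68, -0.09, 0.01, 0.07, -0.07, 255.0, 0.14, -0.68, -0.09, 0.01, 0.07, -0.07, 255.0, 0.15, -0.68, -0.09, 0.01, 0.07, -0.07, 255.0, 0.16, -0.68, -0.08, 0.01, 0.07, -0.07, 255.0, 0.17, -0.68, -0.08, 0.01, 0.07, -0.07, 255.0]
[0.18, -0.67, -0.08, 0.01, 0.07, -0.07, 255.0, 0.18, -0.67, -0.07, 0.01, 0.07, -0.07, 255.0, 0.19, -0.67, -0.07, 0.01, 0.07, -0.07, 255.0, 0.2, -0.67, -0.07, 0.01, 0.07, -0.07, 255.0, 0.21, -0.67, -0.07, 0.01, 0.07, -0.07, 255.0]
[0.21, -0.67, -0.06, 0.01, 0.07, -0.07, 255.0, 0.22, -0.66, -0.06, 0.01, 0.07, -0.07, 255.0, 0.23, -0.66, -0.05, 0.01, 0.07, -0.07, 255.0, 0.24, -0.66, -0.05, 0.01, 0.07, -0.07, 255.0, 0.24, -0.66, -0.05, 0.01, 0.07, -0.07, 255.0]
```

>>> arm_command(
  rows=[0.01,0,-0.71,0.01,0.05,0,255,0.01,0,-0.71,0.01,0.05,0,255,0.02,0,-0.71,0.01,0.05,0,255,0.02,0,-0.71,0.01,0.05,0,255,0.03,0,-0.7,0.01,0.05,0,255],
)

```text
time_s: 5.5
ee_pos: [574.4, -90.5, 134.5]
eef_rot: [-3.136, -0.05, -0.071]
force: [0.2, 0.1, -2.3]
opening: 12.8
```

>>> arm_command(
  rows=[0.1,-0.69,-0.1,0.01,0.07,-0.07,255,0.1,-0.69,-0.1,0.01,0.07,-0.07,255,0.11,-0.69,-0.1,0.01,0.07,-0.07,255,0.12,-0.68,-0.1,0.01,0.07,-0.07,255,0.13,-0.68,-0.09,0.01,0.07,-0.07,255],
)

```text
time_s: 6.0
ee_pos: [585.4, 0.3, 155.8]
eef_rot: [-3.124, -0.129, -0.167]
force: [0.2, -0.0, -4.2]
opening: 12.7
```

>>> arm_command(
  rows=[0.14,-0.68,-0.09,0.01,0.07,-0.07,255,0.14,-0.68,-0.09,0.01,0.07,-0.07,255,0.15,-0.68,-0.09,0.01,0.07,-0.07,255,0.16,-0.68,-0.08,0.01,0.07,-0.07,255,0.17,-0.68,-0.08,0.01,0.07,-0.07,255],
)

```text
time_s: 6.5
ee_pos: [589.1, 98.3, 167.2]
eef_rot: [-3.103, -0.221, -0.235]
force: [-0.5, 0.7, -3.2]
opening: 13.1
```

```bash
python3 -c "
from h import *
now();plan([(T(-55,0,70,15),Rt(14,15),11)],255)"
```

```text
6.5 [589.1  98.3 167.2] yaw 8.1 tilt 8.7 x [0.979 0.139 0.151] z [ 0.148  0.033 -0.988] [-0.5  0.7 -3.2] 13.1
[0.16, -0.55, -0.03, 0.01, 0.07, -0.07, 255.0, 0.17, -0.55, -0.03, 0.01, 0.07, -0.07, 255.0, 0.17, -0.55, -0.03, 0.01, 0.07, -0.07, 255.0, 0.18, -0.55, -0.02, 0.01, 0.07, -0.07, 255.0, 0.18, -0.55, -0.02, 0.01, 0.07, -0.07, 255.0]
[0.19, -0.55, -0.02, 0.01, 0.07, -0.07, 255.0, 0.2, -0.54, -0.02, 0.01, 0.07, -0.07, 255.0, 0.2, -0.54, -0.01, 0.01, 0.07, -0.07, 255.0, 0.21, -0.54, -0.01, 0.01, 0.07, -0.07, 255.0, 0.21, -0.54, -0.01, 0.01, 0.07, -0.07, 255.0]
[0.22, -0.54, -0.01, 0.01, 0.07, -0.07, 255.0]
```

>>> arm_command(
  rows=[0.16,-0.55,-0.03,0.01,0.07,-0.07,255,0.17,-0.55,-0.03,0.01,0.07,-0.07,255,0.17,-0.55,-0.03,0.01,0.07,-0.07,255,0.18,-0.55,-0.02,0.01,0.07,-0.07,255,0.18,-0.55,-0.02,0.01,0.07,-0.07,255],
)

```text
time_s: 7.0
ee_pos: [595.7, 177.8, 173.5]
eef_rot: [-3.08, -0.307, -0.308]
force: [1.4, -0.7, -2.4]
opening: 13.1
```

>>> arm_command(
  rows=[0.19,-0.55,-0.02,0.01,0.07,-0.07,255,0.2,-0.54,-0.02,0.01,0.07,-0.07,255,0.2,-0.54,-0.01,0.01,0.07,-0.07,255,0.21,-0.4,-0.01,0.01,0.07,-0.07,255,0.1,-0.2,0,0,0,0,255],
)

```text
time_s: 7.5
ee_pos: [605.2, 243.3, 180.9]
eef_rot: [-3.059, -0.374, -0.373]
force: [-0.5, 0.5, -3.8]
opening: 12.8
```

>>> arm_command(
  rows=[0,0,0,0,0,0,255,0,0,0,0,0,0,255],
)

```text
time_s: 7.7
ee_pos: [605.3, 244.0, 180.8]
eef_rot: [-3.059, -0.375, -0.373]
force: [-0.4, 0.6, -3.7]
opening: 12.8
```

```bash
python3 -c "
from h import *
now();f=ctrl.grab_frame('scene');np.savez('s3',**{k:np.array(v) for k,v in f.items()});cv2.imwrite('pics/s3.png',cv2.resize(f['image'][200:400,300:520,::-1],(660,600)))
g=ctrl.grab_frame('top');np.savez('t3',**{k:np.array(v) for k,v in g.items()});cv2.imwrite('pics/t3.png',g['image'][...,::-1])
plan([(T(-55,0,70,15),Rt(14,15),5)],255)"
```

```text
7.7 [605.3 244.  180.8] yaw 13.9 tilt 13.9 x [0.942 0.234 0.241] z [ 0.232  0.065 -0.971] [-0.4  0.6 -3.7] 12.8
[0.06, -0.08, -0.01, -0.01, 0.03, -0.0, 255.0, 0.06, -0.08, -0.01, -0.01, 0.03, -0.0, 255.0, 0.06, -0.08, -0.01, -0.01, 0.03, -0.0, 255.0, 0.06, -0.08, -0.01, -0.01, 0.03, -0.0, 255.0, 0.06, -0.08, -0.01, -0.01, 0.03, -0.0, 255.0]
```

View pics/s3.png

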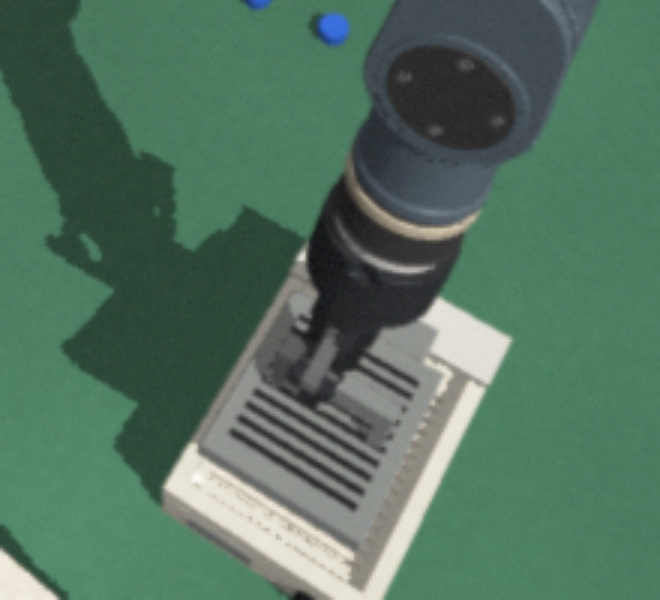

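The cover is held tilted, tongue toward the ledge. I check its actual pose in the hand against the prediction.

```bash
cat >> h.py <<'E'
def held(f):  # cover points in predicted cover frame (origin lip)
    s=ctrl.observe();C=R.from_rotvec(s["eef_rot"])*R.from_matrix(np.diag([1.,-1,-1]))
    lip=np.array(s["ee_pos"])-C.apply(OFF);q=C.inv().apply((cloud(f)-lip).reshape(-1,3))
    I=f["image"].reshape(-1,3).astype(int);g=(I.max(1)-I.min(1)<30)&(I.mean(1)>70)
    b=q[g&(abs(q[:,2]-11)<7)&(q[:,0]>30)&(q[:,0]<185)&(abs(q[:,1])<75)]
    A=np.c_[b[:,:2],np.ones(len(b))];
    for _ in range(4):
        co=np.linalg.lstsq(A,b[:,2],rcond=None)[0];k=abs(A@co-b[:,2])<3;A,b=A[k],b[k]
    r=cv2.minAreaRect(b[:,:2].astype(np.float32))
    print("n",len(b),"slope x,y deg",np.degrees(co[:2]).round(1),"z@mid(102,0)",(co@[102,0,1]).round(1),"x",np.percentile(b[:,0],[.5,99.5]).round(1),"y",np.percentile(b[:,1],[.5,99.5]).round(1),"rect",np.round(r[0],1),np.round(r[1],1),round(r[2],1))
    l=C.apply([0,0,0])+lip-U;print("lip in unit (pred)",R.from_euler('z',-UY,degrees=True).apply(l).round(1))
E
python3 -c "
from h import *
for n in('s3','t3'): held(dict(np.load(n+'.npz')))"
```

```text
n 2330 slope x,y deg [-0.5  0.2] z@mid(102,0) 10.7 x [ 34.8 170.2] y [-52.9  56.1] rect [102.    1.6] [137.7 110. ] 0.4
lip in unit (pred) [-63.6  -9.3  68.6]
n 1260 slope x,y deg [-0.4  0.3] z@mid(102,0) 10.0 x [ 32.4 167.5] y [-55.   53.6] rect [100.3  -1. ] [136.3 110.3] 0.1
lip in unit (pred) [-63.6  -9.3  68.6]
```

The pose matches within about 1.5 mm and 0.5°. I move to (-50,0) in the unit frame and lower in stages.

```bash
python3 -c "
from h import *
plan([(T(-50,0,50,15),Rt(14,15),5)],255)"
```

```text
[0.06, -0.08, 0.16, -0.01, 0.03, -0.0, 255.0, 0.06, -0.08, 0.16, -0.01, 0.03, -0.0, 255.0, 0.06, -0.08, 0.16, -0.01, 0.03, -0.0, 255.0, 0.06, -0.08, 0.16, -0.01, 0.03, -0.0, 255.0, 0.06, -0.08, 0.16, -0.01, 0.03, -0.0, 255.0]
```

>>> arm_command(
  rows=[0.06,-0.08,0.16,-0.01,0.03,0,255,0.06,-0.08,0.16,-0.01,0.03,0,255,0.06,-0.08,0.16,-0.01,0.03,0,255,0.06,-0.08,0.16,-0.01,0.03,0,255,0.06,-0.08,0.16,-0.01,0.03,0,255],
)

```text
time_s: 8.3
ee_pos: [616.0, 255.4, 162.0]
eef_rot: [-3.061, -0.368, -0.409]
force: [-0.6, 0.2, -3.3]
opening: 12.2
```

```bash
cat >> h.py <<'E'
def lipu():
    s=ctrl.observe();C=R.from_rotvec(s["eef_rot"])*R.from_matrix(np.diag([1.,-1,-1]));V=R.from_euler('z',-UY,degrees=True)
    print("lip in unit",V.apply(np.array(s["ee_pos"])-C.apply(OFF)-U).round(1),"euler zyx",(V*C).as_euler('ZYX',degrees=True).round(1))
E
python3 -c "
from h import *
now();lipu();plan([(T(-50,0,25,15),Rt(14,15),5)],255)"
```

```text
8.3 [616.  255.4 162. ] yaw 13.7 tilt 15.2 x [0.937 0.229 0.263] z [ 0.255  0.062 -0.965] [-0.6  0.2 -3.3] 12.2
lip in unit [-49.   -0.6  47.7] euler zyx [ -0.3 -15.2   0. ]
[-0.05, -0.01, 0.18, 0.0, -0.01, -0.01, 255.0, -0.05, -0.01, 0.18, 0.0, -0.01, -0.01, 255.0, -0.05, -0.01, 0.18, 0.0, -0.01, -0.01, 255.0, -0.05, -0.01, 0.18, 0.0, -0.01, -0.01, 255.0, -0.05, -0.01, 0.18, 0.0, -0.01, -0.01, 255.0]
```

>>> arm_command(
  rows=[-0.05,-0.01,0.18,0,-0.01,-0.01,255,-0.05,-0.01,0.18,0,-0.01,-0.01,255,-0.05,-0.01,0.18,0,-0.01,-0.01,255,-0.05,-0.01,0.18,0,-0.01,-0.01,255,-0.05,-0.01,0.18,0,-0.01,-0.01,255],
)

```text
time_s: 8.8
ee_pos: [615.1, 257.0, 135.9]
eef_rot: [-3.063, -0.381, -0.397]
force: [-0.5, -0.5, -3.2]
opening: 13.0
```

```bash
python3 -c "
from h import *
now();lipu();plan([(T(-50,0,8,15),Rt(14,15),5)],255)"
```

```text
8.8 [615.1 257.  135.9] yaw 14.2 tilt 14.7 x [0.938 0.237 0.254] z [ 0.247  0.06  -0.967] [-0.5 -0.5 -3.2] 13.0
lip in unit [-50.1   0.4  22.4] euler zyx [  0.2 -14.7  -0.1]
[-0.03, 0.01, 0.11, 0.0, 0.01, 0.01, 255.0, -0.03, 0.01, 0.11, 0.0, 0.01, 0.01, 255.0, -0.03, 0.01, 0.11, 0.0, 0.01, 0.01, 255.0, -0.03, 0.01, 0.11, 0.0, 0.01, 0.01, 255.0, -0.03, 0.01, 0.11, 0.0, 0.01, 0.01, 255.0]
```

>>> arm_command(
  rows=[-0.03,0.01,0.11,0,0.01,0.01,255,-0.03,0.01,0.11,0,0.01,0.01,255,-0.03,0.01,0.11,0,0.01,0.01,255,-0.03,0.01,0.11,0,0.01,0,255,-0.03,0.01,0.11,0,0.01,0,255],
)

```text
time_s: 9.3
ee_pos: [615.3, 255.5, 120.0]
eef_rot: [-3.061, -0.374, -0.407]
force: [0.4, 0.2, -3.4]
opening: 12.8
```

```bash
python3 -c "
from h import *
now();lipu();plan([(T(-84,0,8,15),Rt(14,15),8)],255)"
```

```text
9.3 [615.3 255.5 120. ] yaw 13.9 tilt 15.1 x [0.937 0.232 0.261] z [ 0.254  0.062 -0.965] [ 0.4  0.2 -3.4] 12.8
lip in unit [-49.8  -0.7   5.9] euler zyx [ -0.1 -15.1  -0.1]
[-0.16, -0.0, -0.05, 0.0, -0.0, -0.0, 255.0, -0.16, -0.0, -0.05, 0.0, -0.0, -0.0, 255.0, -0.16, -0.0, -0.05, 0.0, -0.0, -0.0, 255.0, -0.16, -0.0, -0.05, 0.0, -0.0, -0.0, 255.0, -0.16, -0.0, -0.05, 0.0, -0.0, -0.0, 255.0]
[-0.16, -0.0, -0.05, 0.0, -0.0, -0.0, 255.0, -0.16, -0.0, -0.05, 0.0, -0.0, -0.0, 255.0, -0.16, -0.0, -0.05, 0.0, -0.0, -0.0, 255.0]
```

>>> arm_command(
  rows=[-0.16,0,-0.05,0,0,0,255,-0.16,0,-0.05,0,0,0,255,-0.16,0,-0.05,0,0,0,255,-0.16,0,-0.05,0,0,0,255],
)

```text
time_s: 9.7
ee_pos: [597.7, 251.0, 120.4]
eef_rot: [-3.061, -0.374, -0.407]
force: [-0.1, -0.2, -3.4]
opening: 12.8
```

```bash
python3 -c "
from h import *
now();lipu();plan([(T(-84,0,7,15),Rt(14,15),5)],255)"
```

```text
9.7 [597.7 251.  120.4] yaw 13.9 tilt 15.1 x [0.937 0.232 0.261] z [ 0.253  0.062 -0.965] [-0.1 -0.2 -3.4] 12.8
lip in unit [-67.9  -0.7   6.4] euler zyx [ -0.1 -15.1  -0.1]
[-0.12, -0.01, -0.04, 0.0, -0.0, -0.0, 255.0, -0.12, -0.01, -0.04, 0.0, -0.0, -0.0, 255.0, -0.12, -0.01, -0.04, 0.0, -0.0, -0.0, 255.0, -0.12, -0.01, -0.04, 0.0, -0.0, -0.0, 255.0, -0.12, -0.01, -0.04, 0.0, -0.0, -0.0, 255.0]
```

>>> arm_command(
  rows=[-0.12,-0.01,-0.04,0,0,0,255,-0.12,-0.01,-0.04,0,0,0,255,-0.12,-0.01,-0.04,0,0,0,255,-0.12,-0.01,-0.04,0,0,0,255,-0.1,0,-0.03,0,0,0,255],
)

```text
time_s: 10.2
ee_pos: [581.2, 248.2, 122.3]
eef_rot: [-3.061, -0.374, -0.408]
force: [0.7, -1.1, -3.5]
opening: 13.0
```

>>> arm_command(
  rows=[0,0,0,0,0,0,255,0,0,0,0,0,0,255],
)

```text
time_s: 10.4
ee_pos: [580.9, 248.2, 122.4]
eef_rot: [-3.061, -0.374, -0.409]
force: [0.3, 0.2, -2.7]
opening: 12.6
```

```bash
python3 -c "
from h import *
now();lipu()
f=ctrl.grab_frame('scene');cv2.imwrite('pics/s4.png',cv2.resize(f['image'][230:400,320:500,::-1],(630,595)));held(f)
w=[(T(-84,0,6-2.5*k/5,15*(1-k/5)),Rt(14,15*(1-k/5)),2) for k in range(1,6)];plan(w,255)"
```

```text
10.4 [580.9 248.2 122.4] yaw 13.9 tilt 15.2 x [0.937 0.233 0.262] z [ 0.255  0.062 -0.965] [ 0.3  0.2 -2.7] 12.6
lip in unit [-84.8   0.6   8.1] euler zyx [ -0.1 -15.2  -0.1]
n 2035 slope x,y deg [-0.5  0.2] z@mid(102,0) 10.7 x [ 35.2 170.1] y [-53.3  55.8] rect [102.1   1.3] [137. 110.] 0.4
lip in unit (pred) [-84.9   0.6   8.1]
[0.04, 0.01, 0.17, 0.0, -0.2, -0.0, 255.0, 0.05, 0.01, 0.17, 0.0, -0.2, -0.0, 255.0, 0.04, 0.0, 0.12, 0.0, -0.19, -0.0, 255.0, 0.04, 0.0, 0.12, -0.0, -0.19, 0.0, 255.0, 0.04, -0.0, 0.12, 0.0, -0.19, 0.0, 255.0]
[0.04, -0.0, 0.12, -0.0, -0.19, -0.0, 255.0, 0.04, -0.0, 0.12, 0.0, -0.19, 0.0, 255.0, 0.04, 0.0, 0.12, 0.0, -0.19, -0.0, 255.0, 0.04, 0.0, 0.12, 0.0, -0.19, 0.0, 255.0, 0.04, 0.0, 0.12, 0.0, -0.19, 0.0, 255.0]
```

View pics/s4.png

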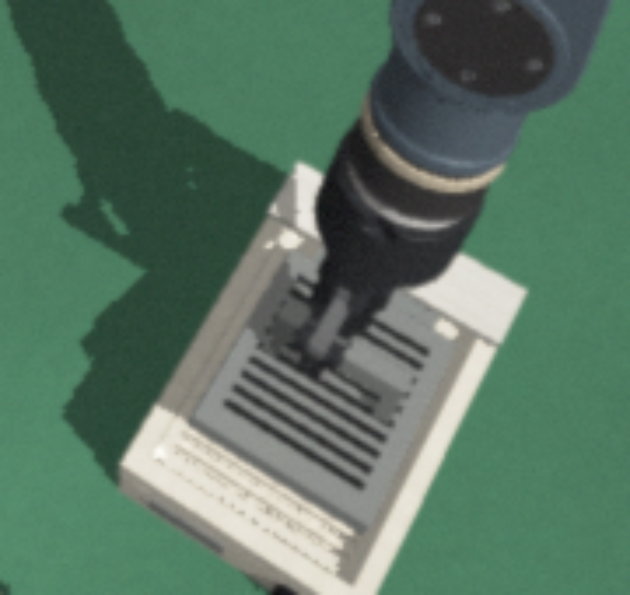

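The tongue is now under the ledge: lip at (-85, 0.6, 8) with 15° of tilt, and the cover is centred in the recess. Next I swing the plain end down.

>>> arm_command(
  rows=[0.04,0.01,0.16,0,-0.2,0,255,0.04,0.01,0.15,0,-0.2,0,255,0.04,0,0.12,0,-0.19,0,255,0.04,0,0.12,0,-0.19,0,255,0.04,0,0.12,0,-0.19,0,255],
)

```text
time_s: 10.95
ee_pos: [590.2, 250.0, 107.5]
eef_rot: [-3.097, -0.378, -0.199]
force: [-0.3, 0.1, -3.5]
opening: 12.7
```

```bash
python3 -c "
from h import *
now();lipu()
s=ctrl.observe();t0=7.5
w=[(T(-84,0,6-1.5*k/4,t0*(1-k/4)),Rt(14,t0*(1-k/4)),1) for k in range(1,5)];plan(w,255)"
```

```text
10.95 [590.2 250.  107.5] yaw 13.9 tilt 7.3 x [0.963 0.239 0.128] z [ 0.124  0.03  -0.992] [-0.3  0.1 -3.5] 12.7
lip in unit [-83.3   0.1   5.9] euler zyx [-0.1 -7.3 -0. ]
[0.02, 0.0, 0.13, 0.01, -0.21, -0.01, 255.0, 0.05, -0.0, 0.15, -0.0, -0.23, -0.0, 255.0, 0.05, 0.0, 0.15, 0.0, -0.23, 0.0, 255.0, 0.05, -0.0, 0.15, 0.0, -0.23, -0.0, 255.0]
```

>>> arm_command(
  rows=[0.02,0,0.13,0,-0.2,0,255,0.04,0,0.14,0,-0.23,0,255,0.04,0,0.14,0,-0.2,0,255,0.04,0,0.12,0,-0.2,0,255,0,0,0,0,0,0,255],
)

```text
time_s: 11.45
ee_pos: [598.6, 251.8, 93.4]
eef_rot: [-3.118, -0.38, -0.019]
force: [0.0, -0.1, -4.1]
opening: 12.9
```

```bash
python3 -c "
from h import *
now();lipu();plan([(T(-84,0,2,0.5),Rt(14,.5),3)],255)"
```

```text
11.45 [598.6 251.8  93.4] yaw 13.9 tilt 0.7 x [0.971 0.24  0.012] z [ 0.012  0.002 -1.   ] [ 0.  -0.1 -4.1] 12.9
lip in unit [-80.1  -0.1   3.3] euler zyx [-0.1 -0.7 -0.1]
[-0.05, -0.0, 0.02, 0.0, -0.01, -0.0, 255.0, -0.05, -0.0, 0.02, 0.0, -0.01, -0.0, 255.0, -0.05, -0.0, 0.02, 0.0, -0.01, -0.0, 255.0]
```

>>> arm_command(
  rows=[-0.06,0,0,0,0,0,255,-0.06,0,0,0,0,0,255,-0.06,0,0.02,0,0,0,255,0,0,0.04,0,0,0,255,0,0,0.04,0,0,0,255],
)

```text
time_s: 11.95
ee_pos: [594.4, 250.9, 92.0]
eef_rot: [-3.117, -0.38, -0.025]
force: [0.3, 0.4, -0.5]
opening: 12.5
```

```bash
python3 -c "
from h import *
now();lipu()"
```

```text
11.95 [594.4 250.9  92. ] yaw 13.9 tilt 0.9 x [0.971 0.24  0.016] z [ 0.016  0.003 -1.   ] [ 0.3  0.4 -0.5] 12.5
lip in unit [-84.2   0.    1.6] euler zyx [-0.1 -0.9 -0. ]
```

The floor is now taking the cover's weight (force z went from -4 to -0.5 N). I release and retreat.

>>> arm_command(
  rows=[0,0,0,0,0,0,110,0,0,0,0,0,0,110,0,0,0,0,0,0,110,0,0,0,0,0,0,110,0,0,0,0,0,0,110],
)

```text
time_s: 12.45
ee_pos: [596.5, 251.7, 96.1]
eef_rot: [-3.116, -0.38, -0.037]
force: [-0.4, -0.8, -0.8]
opening: 48.7
```

>>> arm_command(
  rows=[0,0,-0.3,0,0,0,110,0,0,-0.5,0,0,0,110,0,0,-0.8,0,0,0,110,0,0,-1,0,0,0,110,0,0,-1,0,0,0,110],
)

```text
time_s: 12.95
ee_pos: [591.9, 250.4, 186.8]
eef_rot: [-3.117, -0.38, -0.024]
force: [-0.1, 1.0, 1.6]
opening: 48.7
```

>>> arm_command(
  rows=[-0.6,0.8,-0.3,0,0,0,110,-0.6,0.8,-0.3,0,0,0,110,-0.6,0.8,-0.3,0,0,0,110,-0.6,0.8,0,0,0,0,110,-0.6,0.8,0,0,0,0,110],
)

```text
time_s: 13.45
ee_pos: [546.5, 135.6, 222.0]
eef_rot: [-3.113, -0.388, -0.056]
force: [-0.0, 0.1, 0.2]
opening: 48.6
```

```bash
python3 - <<'E'
from h import *
now()
for n in("scene","top"):
    f=ctrl.grab_frame(n)
    if n=="scene": cv2.imwrite('pics/s5.png',cv2.resize(f['image'][230:400,320:500,::-1],(630,595)))
    q=R.from_euler('z',-UY,degrees=True).apply((cloud(f)-U).reshape(-1,3));I=f["image"].reshape(-1,3).astype(int)
    g=(I.max(1)-I.min(1)<30)&(I.mean(1)>70)&(I.mean(1)<160)&(abs(q[:,1])<70)&(abs(q[:,0]-15)<85)
    b=q[g&(abs(q[:,2]-13)<5)];h=q[g&(abs(q[:,2]-49)<4)]
    co=np.linalg.lstsq(np.c_[b[:,:2],np.ones(len(b))],b[:,2],rcond=None)[0]
    print(n,len(b),"slopes",np.degrees(co[:2]).round(1),"z",b[:,2].mean().round(1),"x",np.percentile(b[:,0],[.5,99.5]).round(1),"y",np.percentile(b[:,1],[.5,99.5]).round(1),"bar",len(h),np.median(h,0).round(1),cv2.minAreaRect(h[:,:2].astype(np.float32)))
E
```

```text
13.45 [546.5 135.6 222. ] yaw 14.2 tilt 2.0 x [0.969 0.245 0.036] z [ 0.035  0.008 -0.999] [-0.   0.1  0.2] 48.6
scene 2699 slopes [-0. -0.] z 13.2 x [-53.2  85.3] y [-53.9  56.1] bar 294 [17.9  1.8 48.9] ((17.728412628173828, 1.199493408203125), (15.31014347076416, 79.26100158691406), 0.4014018177986145)
top 452 slopes [ 0.2 -0.8] z 12.3 x [-53.2  77.3] y [-47.   64.8] bar 27 [ 9.8 15.5 47.7] ((15.265054702758789, 16.249467849731445), (13.142134666442871, 41.4329948425293), 0.6695990562438965)
```

View pics/s5.png

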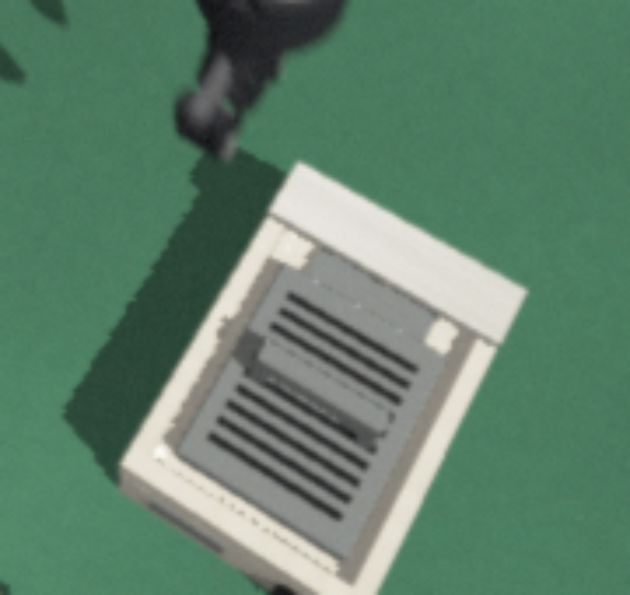

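The cover lies flat with its tongue under the ledge and the gripper is clear, so I hand in.

```bash
python3 -c "
from h import *
print(ctrl.hand_in());now()"
```

```text
the job is handed in; nothing more can be done
None
the job is handed in; nothing more can be done
```

The long grey cover is seated flat in the recess with its tongue under the ledge. I handed the job in about 13.5 s into the 40 s limit, and it gave no verdict.

- **Hooking:** I gripped the handle bar about 10 mm off its middle and allowed for that. I held the cover at 15° and slid the tongue tip under the ledge to x ≈ -85 mm, z ≈ 8 mm in the unit's frame. Then I swung the plain end down until the floor took the weight, let go and backed away.
- **Final check, scene camera:**
  - Tilt was about 0°.
  - The handle was at x ≈ 18 mm, y ≈ 1 mm, and the bar's top was about 49 mm above the recess floor (50 mm expected).
  - The cover was turned 0.4° from the unit, which puts the tongue tip at x ≈ -84 mm.
- **Disagreement:** The top camera gave handle y ≈ 16 mm, but it had only 27 points on the bar, in a 41 mm stretch of the 80 mm bar. I took the arm to be blocking its view and went by the scene camera.
- **Not measured:** I did not re-measure the square cover. The gripper never went down near it.

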